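# Jack up the tabletop griddle and hold it

### The job

The tabletop griddle needs a new front foot. Slide the small blue lever jack under the griddle's front edge so that its round saddle stands squarely below the orange-marked lift pad, let go of the jack, and make a trial lift: pump the red handle fully down, then let it come all the way back up so that the griddle is set down again. Then press the handle fully down a second time and finish while still holding it down, with the griddle carried by the jack alone; do not push or lift the griddle with the robot itself, and leave the other things on the table where they are.

Things in the scene. Friction and masses are not known exactly. Their poses are not given: they have to be found in the camera images.
- jack_lug (a point): Centre of the upright black carrying lug of the blue lever jack, 66 mm above the jack's underside; grasp it from above across its 24 mm width. Axes as the jack: x along it to its nose (saddle end), y across, z up. The lug is 36 mm long (x), 24 mm wide (y) and stands free from 28 mm to 96 mm above the underside.
- jack: The whole jack, loose, 0.9 kg; origin on its underside straight below the lug, axes as jack_lug. Base plate 320 mm long (x), 74 mm wide, 8 mm thick, centred on the origin; body 40 mm wide, up to 28 mm; saddle 130 mm ahead of the lug; handle hinge 40 mm behind the lug and 55 mm up, the handle sloping up and backwards (-x) from it.
- saddle_top (a point): Centre of the top of the jack's round saddle, 36 mm in diameter, 130 mm from the lug along the jack's +x. It stands 40 mm above the jack's underside with the handle up (the rest of the nose is lower) and rises 50 mm per rad of handle travel, 30 mm at full stroke. Axes as the jack.
- jack_handle (a joint): Angle of the jack's pump handle: 0 = fully up (it slopes 0.6 rad above level), 0.6 = fully down at its stop (level). A spring and the load return it to 0 when let go. Pressing the red pad takes 2 to 4 N without load, up to about 13 N with the griddle on the saddle.
- handle_pad (a point): Middle of the top face of the red pad (48 x 44 x 14 mm) at the handle's end; press it from above with shut fingers. At handle angle q, with e = 0.6 - q, it is 40 + 112 cos e - 7 sin e mm behind the lug (jack's -x) and 55 + 112 sin e + 7 cos e mm above the jack's underside: 124 mm up at q = 0, 62 mm when fully down. Axes turn with the handle.
- lift_pad (a point): Centre of the underside of the orange lift pad, a disc 44 mm in diameter under the griddle, 52 mm above the table while the griddle stands on its feet; 30 mm in from the front edge, midway along it. Orange marks on the front face and top rim show where it is. Axes: +x from the front edge to the griddle's back (the jack's nose goes in this way), y along the front edge, z up.
- griddle (a joint): Tilt of the white griddle (about 3.4 kg) about a hinge 262 mm behind the lift pad: 0 = standing on its feet, grows as the front is raised, about 0.0038 rad per mm at the pad. The full stroke of a well placed jack gives about 0.065.
- griddle_stand: The griddle's fixed back stand; origin on the table below the lift pad, axes as lift_pad. The griddle cannot slide, only tilt. Casing 340 mm wide (y), 330 mm deep (x), underside 58 mm and top 113 mm above the table, guards at sides and back to 135 mm. Under it near the pad there are only two front feet, 28 mm in diameter, 145 mm to either side of the pad.
- spare_foot: Spare black rubber foot with a steel stud, 30 mm in diameter, 42 mm tall, standing; origin at its underside. Leave it.
- screwdriver: Screwdriver, 180 mm long, lying; origin at the middle of its underside, handle to -x. Leave it.
- mug: Blue mug, 80 mm in diameter, 90 mm tall; origin at its underside. Leave it.
- soy_bottle: Amber bottle with a red cap, 56 mm in diameter, 120 mm tall; origin at its underside. Leave it.
- bowl: White bowl, 100 mm in diameter, 50 mm tall; origin at its underside. Leave it.

How it is judged (in metres and radians):
On the way, in this order (a step that is already met when the one before it is completed fails the run):
1. the jack stands on the table, let go, its saddle under the lift pad, the handle up (horizontal distance between saddle_top and lift_pad below 0.015 m and height (world z) of jack below 0.004 m and angle between jack's own z axis and vertical below 0.05 rad and value of joint jack_handle below 0.06 rad and contact force between the fingers and jack below 0.3 N and linear speed of jack below 0.02 m/s), for 0.2 s.
2. trial lift: handle down, griddle raised by the jack (value of joint jack_handle above 0.52 rad and value of joint griddle above 0.042 rad and contact force between jack and griddle_stand above 4 N), for 0.1 s.
3. handle back up, griddle set down on its feet (value of joint jack_handle below 0.08 rad and value of joint griddle below 0.005 rad), for 0.1 s.
At the end, for the whole second after the job is handed in: Fingers hold the handle down (above 0.52 of 0.6 rad, over 2 N); the griddle is raised (tilt above 0.042 rad) and still, borne by the jack (over 4 N), the robot not touching it; saddle within 18 mm of the lift pad centre (15 mm when set), jack flat on the table (all of step 2 and velocity of joint griddle below 0.05 rad/s and contact force between the fingers and jack above 2 N and contact force between each of the arm, the fingers and griddle_stand below 0.5 N and horizontal distance between saddle_top and lift_pad below 0.018 m and height (world z) of jack below 0.004 m and angle between jack's own z axis and vertical below 0.05 rad); the arm keeps its last pose, push and grip.
It fails at once if one of the other things on the table is disturbed (moved more than 30 mm) (distance of any of spare_foot, screwdriver, mug, soy_bottle, bowl from where it was at the start of the episode above 0.03 m).
It fails at once if the robot itself pushes the griddle with more than 8 N (contact force between any of the arm, the fingers and griddle_stand above 8 N).
It fails at once if the griddle is raised before the jack's saddle is under the pad (value of joint griddle above 0.015 rad and horizontal distance between saddle_top and lift_pad above 0.03 m).
It also fails if it takes over 58 s, if anything falls off the work surface, if the arm or the gripper's body presses on something with over 40 N, if the wrist force passes 120 N, or if a joint passes its speed limit or range.

### The arm

A 6-joint arm with a two-finger parallel gripper is mounted at the origin on the work surface. World frame = base frame: x ahead of the robot, y to its left, z up, the work surface at z = 0. Lengths are in mm, angles in rad, forces in N, time in s.
With the tool pointing down it reaches from about 300 to 775 mm from the base axis. Payload 14.6 kg.
Tool frame: the origin (TCP) lies between the finger pads; the fingertips stand 25 mm ahead of it and the grasp point (between the pads) lies 6 mm ahead of it; z points along the fingers, y is the line along which they close (so a half turn about z gives the same grasp; the last joint's range is limited). The gripper opens to 94 mm and grips with 3 to 60 N. Pads are 16 mm wide; open, the fingers measure 119 mm over their backs; the gripper's body (75 mm by 177 mm) begins 78 mm behind the grasp point.
Start: joints at [1.114, 0.3, 1.521, -0, 1.321, -0.067], TCP at [208.998, 508.733, 230.446] pointing down, gripper open.
Joint ranges: [-3.03, 3.03], [-0.79, 2.21], [0.23, 2.52], [-1.04, 4.18], [0, 3.07], [-2.55, 2.55]. Speed limits (rad/s): [2.22, 2.22, 2.57, 3.14, 3.14, 3.14].

### API

Orientations are given as [roll, pitch, yaw] about the fixed x, y, z axes, in that order (R = Rz(yaw) Ry(pitch) Rx(roll)).
In Python, from cell import manip gives the robot as it stands. The module is installed in compiled form; this text tells all that it offers.
- The arm moves only by the tool step_arm, never from a script. Its argument "series" is one flat list of numbers, 5 for each row, row after row: the shift along the world's x, y, z in mm, then the turn about the world's z in rad, then the closure, from 0 (fully open) to 1 (shut). In form: [dx, dy, dz, spin, jaw, dx, dy, dz, spin, jaw, ...]. A call has 1 to 20 rows; each row shifts and turns the commanded pose from where the row before left it; what a row does not reach is not made up. A row lasts 1/8 s, in which the tool goes at most 62.5 mm and 10.7 degrees, less where a joint would pass 70% of its speed; a pose out of reach is approached as far as the arm can. A call is refused whole if a number of a shift passes 62.5 or a number of a turn 0.188, either way. A call with a gripper value outside its range is refused whole. The fingers move at their own pace and stop on an object; "squeeze" is the grip in N (left out, the last holds). Time passes only in rows, so rows that do not move let the fingers close. It gives the time, the measured TCP pose, the force, the opening and the grip force at its end, in the units of the state.
- manip.read_state(): the state, without advancing time (a new reading comes with each control period).
- manip.camera(name): name is "side" or "top"; returns (picture, depth): 480x640x3 uint8, blue, green, red; 480x640 float32, mm along the optical axis (not along the pixel's ray), 0 where there is no reading.
- manip.camera_info(name): a dict with "fovy" (degrees; the focal length in pixels is half the picture's height over the tangent of half this angle, whatever the lens; pixels are square), "cx", "cy" (the principal point, pixels), "eye" and "orientation" of the camera in the world. Camera axes: x right, y down, z forward; pixel columns grow to the right and rows downward; lengths in mm; the calibration is good to about 2 mm. A picture is of the moment at which its call begins. camera_info takes no time and is no camera call.
- manip.sign_off(): hands the job in; it is judged then, once.
The state is a dict: "clock": time; "joints": joint angles; "qd": joint speeds; "effort": joint torques, N m; "eef_pos": TCP position; "eef_rot": TCP orientation; "wrist_force": force on the tool from outside, world axes, zero at the start; "moment": the same for the moment, N m; "finger_gap": finger opening in mm; "finger_force": force on a finger pad.
Only numpy, scipy, OpenCV 4.12 (cv2) and the standard library are available. Lean on these libraries where they do the work, as an engineer would, in place of code of your own. Each camera call takes 0.05 s, during which the arm holds its last target. There are 200 camera calls.

## Working session

There is one attempt and no reset: what is moved stays moved. The work goes in short steps, Python scripts to look and compute and a tool call to move; the robot and the scene stay as the last step left them, time stands still between calls to the robot, and variables do not carry over. Pictures are saved under pics/ and viewed, at most 10 in all, crops included, and the job is handed in when it is done.

Besides the shell and the picture viewer there is one more tool, called after ">>>" as name(argument=value, ...) on one line, values as JSON. step_arm: Moves the arm, as the interface text tells. Its arguments: {"type":"object","properties":{"series":{"type":"array"},"squeeze":{"type":"number"}},"required":["series"]}

```bash
mkdir -p pics; cat > h.py <<'E'
import numpy as np, cv2
from scipy.spatial.transform import Rotation as R
from cell import manip
def grab(n):
    im,d=manip.camera(n); i=manip.camera_info(n); return im,d,i
def rot(i):
    o=np.array(i["orientation"],float)
    return o if o.shape==(3,3) else R.from_euler("xyz",o).as_matrix()
def ray(i,u,v):
    f=240/np.tan(np.radians(i["fovy"])/2)
    return rot(i)@np.array([(u-i["cx"])/f,(v-i["cy"])/f,1.0])
def onplane(i,u,v,z):
    r=ray(i,u,v); e=np.array(i["eye"]); return e+r*(z-e[2])/r[2]
def cloud(i,d):
    v,u=np.mgrid[0:480,0:640]; f=240/np.tan(np.radians(i["fovy"])/2)
    p=np.stack([(u-i["cx"])/f*d,(v-i["cy"])/f*d,d],-1)
    return p@rot(i).T+np.array(i["eye"])
E
python3 - <<'E'
from h import *
print(manip.read_state())
for n in("side","top"):
    im,d,i=grab(n); print(n,i); cv2.imwrite(f"pics/{n}0.png",im); np.savez(f"{n}0.npz",im=im,d=d)
E
```

```text
{'clock': 0.0, 'joints': array([ 1.11436985e+00,  3.00504987e-01,  1.52160521e+00, -2.01986931e-05,
        1.32066492e+00, -6.65648948e-02]), 'qd': array([ 4.10786162e-04, -2.10138725e-05, -1.37185833e-03,  2.70542644e-04,
       -3.10338274e-04,  1.11780216e-05]), 'effort': array([ 7.18386782e-04, -5.31809235e+01, -3.52739024e+01,  7.09018763e-02,
        2.43633776e-02, -1.20955106e-04]), 'eef_pos': array([208.91862051, 508.52170027, 229.8575103 ]), 'eef_rot': array([-3.14041151e+00, -5.91314249e-05,  2.75173605e+00]), 'wrist_force': array([-0.17103209,  0.28882335,  1.78328793]), 'moment': array([ 0.00992235, -0.00111809, -0.04030257]), 'finger_force': 0.0, 'finger_gap': 93.89068554706972}
side {'fovy': 52.29104207661415, 'cx': 314.17007550396454, 'cy': 240.86772184805906, 'eye': array([  53.88637039, -564.97655573,  728.52797169]), 'orientation': array([-2.22729623, -0.01806123, -0.63835725])}
top {'fovy': 52.30388188147312, 'cx': 317.6987060591835, 'cy': 229.77588776225048, 'eye': array([ 373.41336568,   61.32466348, 1293.37797047]), 'orientation': array([-2.99327758,  0.00493992, -1.59783573])}
```

View pics/top0.png

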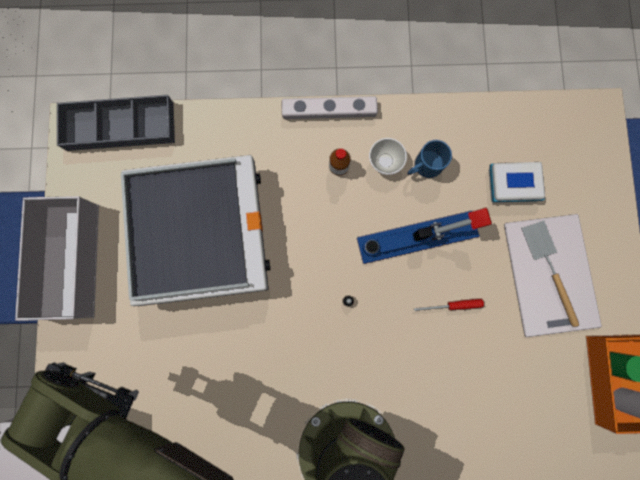

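View pics/side0.png

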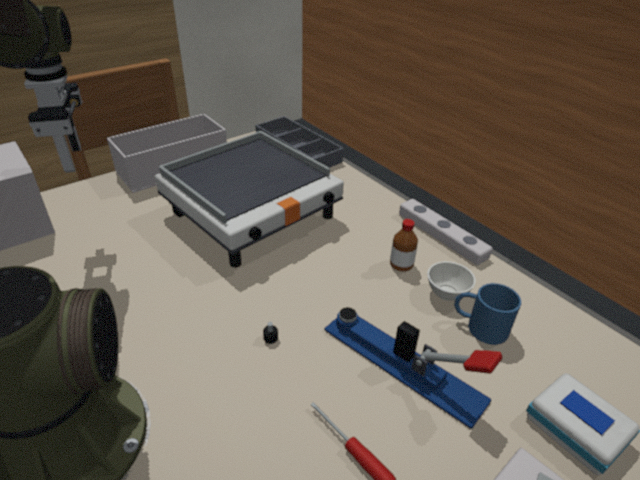

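The top view shows the griddle at left with its orange mark at (253,221). The jack has its saddle at (372,247), lug at (424,234) and red pad at (480,217). The spare foot is at (348,300) and the screwdriver at (450,305). The side view agrees, and the jack's nose points to the griddle.

```bash
cat >> h.py <<'E'
def mask(im,name):
    h=cv2.cvtColor(im,cv2.COLOR_BGR2HSV); H,S,V=[h[...,k].astype(int) for k in range(3)]
    if name=="blue": return (abs(H-110)<12)&(S>140)
    if name=="orange": return (H>8)&(H<20)&(S>180)&(V>130)
    if name=="red": return ((H<6)|(H>174))&(S>160)&(V>90)
def comps(m,minA=25):
    n,l,st,c=cv2.connectedComponentsWithStats(m.astype(np.uint8))
    return [(l==k,st[k],c[k]) for k in range(1,n) if st[k][4]>=minA]
E
python3 - <<'E'
from h import *
for n in("top","side"):
    z=np.load(f"{n}0.npz"); im,d=z["im"],z["d"]; i=manip.camera_info(n); P=cloud(i,d)
    print(n,"table z",np.round(np.median(P[(200 if n=="side" else 330),:,2][250:330]),1))
    for c in("blue","orange","red"):
        for m,st,ce in comps(mask(im,c),40):
            q=P[m&(d>0)]
            if c=="blue":
                q=q[(q[:,2]<14)]
            if len(q)<20: continue
            r=cv2.minAreaRect(q[:,:2].astype(np.float32)); b=r[1]
            print(c,st.tolist(),"med",np.round(np.median(q,0),1),"rect",np.round(r[0],1),np.round(b,1),round(r[2],2),"zr",np.round(np.percentile(q[:,2],[2,98]),1))
    # casing: points 105..140 tall, left of front
    P2=P.copy(); sel=(P[...,2]>95)&(P[...,2]<145)&(P[...,1]>230)&(P[...,1]<720)&(P[...,0]>170)&(P[...,0]<620)
    for m,st,ce in comps(sel,800):
        q=P[m]; r=cv2.minAreaRect(q[:,:2].astype(np.float32)); print("casing",st.tolist(),np.round(r[0],1),np.round(r[1],1),round(r[2],2), np.round(cv2.boxPoints(r),0).tolist())
    # dark lug (z 85..100 near the jack)
    for lo,hi,nm in((88,100,"lug"),(33,44,"saddle")):
        sel=(P[...,2]>lo)&(P[...,2]<hi)&(P[...,1]>-150)&(P[...,1]<130)&(P[...,0]>200)&(P[...,0]<420)
        for m,st,ce in comps(sel,25):
            q=P[m]; r=cv2.minAreaRect(q[:,:2].astype(np.float32));print(nm,st.tolist(),np.round(r[0],1),np.round(r[1],1),round(r[2],2))
E
```

```text
top table z -0.9
blue [358, 213, 121, 50, 2198] med [ 537.7 -212.8    7.1] rect [ 539.7 -202.6] [ 68.1 313.2] 11.64 zr [ 1.7 12.4]
orange [247, 213, 14, 16, 181] med [577.  218.1 113.8] rect [576.3 219.1] [39.2 29.1] 5.56 zr [108.5 118.5]
orange [606, 337, 34, 96, 1131] med [ 163.9 -696.5    4.4] rect [ 162.7 -688.1] [137.2 217.8] 89.57 zr [-1.3 91.1]
red [336, 149, 10, 10, 83] med [739.1   1.6 119.1] rect [7.404e+02 4.000e-01] [22.9 23.1] 87.16 zr [111.6 123.5]
red [469, 208, 22, 21, 313] med [ 565.8 -330.5  124. ] rect [ 565.8 -331. ] [40.4 38.9] 11.23 zr [110.8 137.7]
red [449, 299, 35, 11, 278] med [ 359.8 -313.3   22.4] rect [ 359.8 -312.4] [21.4 88. ] 3.15 zr [16.6 28.6]
casing [123, 204, 127, 102, 11591] [500.2 380.9] [239.8 302.3] 0.15 [[380.0, 532.0], [381.0, 229.0], [621.0, 230.0], [620.0, 532.0]]
side table z 115.3
blue [326, 316, 164, 112, 4598] med [ 533.5 -293.3    9.6] rect [ 536.4 -207. ] [ 71.4 314.1] 11.66 zr [ 6.5 12.9]
red [403, 219, 11, 8, 63] med [734.6  -3.1 121.6] rect [737.   -3.4] [23.8 21.6] 30.95 zr [116.6 124. ]
red [464, 351, 38, 20, 516] med [ 561.4 -337.5  129.5] rect [ 564.  -335.2] [41.6 41.2] 8.99 zr [114.7 138.1]
red [346, 438, 49, 42, 721] med [ 354.2 -318.3   25.6] rect [ 354.8 -317.7] [21.  86.7] 4.72 zr [18.8 28.9]
casing [155, 139, 146, 93, 7092] [497.6 380.8] [244.9 301.5] 0.05 [[375.0, 531.0], [375.0, 230.0], [620.0, 230.0], [620.0, 532.0]]
saddle [268, 321, 5, 8, 28] [373.1 -13.8] [ 7.4 11.1] 5.02
```

```bash
python3 - <<'E'
from h import *
for n in("top","side"):
    z=np.load(f"{n}0.npz"); im,d=z["im"],z["d"]; i=manip.camera_info(n); P=cloud(i,d)
    X,Y,Z=P[...,0],P[...,1],P[...,2]
    sel=(Z>90)&(Z<145)&(Y>120)&(Y<640)&(X>330)&(X<800)
    for m,st,ce in comps(sel,800):
        q=P[m]; r=cv2.minAreaRect(q[:,:2].astype(np.float32)); print(n,"casing",st.tolist(),np.round(r[0],1),np.round(r[1],1),round(r[2],2), np.round(cv2.boxPoints(r),0).tolist())
        # front edge line: min Y per X bin
        e=[]
        for x in range(440,700,10):
            s=q[(abs(q[:,0]-x)<4)&(q[:,2]>103)]
            if len(s)>5: e.append((x,np.percentile(s[:,1],1)))
        e=np.array(e); p=np.polyfit(e[:,0],e[:,1],1); print(" front edge slope,y@570",p[0],np.polyval(p,570),np.round(e[:,1]-np.polyval(p,e[:,0]),1))
    for lo,hi,nm in((84,104,"lug"),(32,48,"saddle")):
        sel=(Z>lo)&(Z<hi)&(Y>-260)&(Y<-40)&(X>470)&(X<580)
        for m,st,ce in comps(sel,20):
            q=P[m]; r=cv2.minAreaRect(q[:,:2].astype(np.float32));print(n,nm,st.tolist(),np.round(r[0],1),np.round(r[1],1),round(r[2],2),np.median(q[:,2]))
    m=mask(im,"orange")&(X>500)&(Z>50); print("orange u,v",np.mean(np.argwhere(m),0)[::-1], m.sum(), np.round(np.percentile(P[m],[2,50,98],axis=0),1).tolist())
    for m,st,ce in comps(mask(im,"blue")&(X>450)&(X<620)&(Z<60),300):
        c=max(cv2.findContours(m.astype(np.uint8),0,2)[0],key=cv2.contourArea).reshape(-1,2)
        w=np.array([onplane(i,u,v,8)[:2] for u,v in c],np.float32); r=cv2.minAreaRect(w); print("base rect@8",np.round(r[0],1),np.round(r[1],1),round(r[2],2))
    cv2.imwrite(f"pics/crop_{n}.png",cv2.resize(np.hstack([im[120:320,225:510]]) if n=="top" else im[170:430,160:520],None,fx=2,fy=2,interpolation=cv2.INTER_CUBIC))
E
```

```text
top casing [121, 155, 149, 151, 18607] [564.3 364.6] [341.2 341.1] 5.47 [[378.0, 518.0], [411.0, 178.0], [750.0, 211.0], [718.0, 551.0]]
 front edge slope,y@570 0.09919988353320258 207.03187195714239 [ 1.   2.1 -1.9 -7.6 -6.4  2.6  1.4  2.9  1.6  1.7  1.6  1.  -0.5 -1.
  0.4  0.3  0.1  1.9  1.6  2.3  1.1  2.4  1.5  2.6 -4.7 -7.7]
top lug [416, 226, 17, 12, 145] [ 540.8 -202.1] [23.6 37.6] 10.91 94.45087287746514
top saddle [363, 239, 17, 16, 171] [514.7 -74.6] [39.2 40.6] 10.62 40.52022701380292
orange u,v [253.52777778 220.55      ] 180 [[558.6, 205.1, 108.5], [577.0, 218.1, 113.8], [595.3, 232.8, 118.5]]
base rect@8 [ 539.5 -202.3] [ 67.9 312.7] 11.63
side casing [155, 131, 189, 113, 12190] [559.  360.9] [342.1 344.8] 5.29 [[373.0, 517.0], [405.0, 173.0], [745.0, 205.0], [713.0, 548.0]]
 front edge slope,y@570 0.09574520484448601 201.1016591448967 [  0.9   1.2  -7.6 -10.1   1.9   2.8   2.2   1.7   1.5   2.2   0.8   1.8
   0.7  -0.9  -0.5  -0.    1.8   3.3   1.1   1.9   3.2   2.6   1.5   2.6
  -7.8  -8.6]
side lug [397, 320, 24, 22, 311] [ 537.9 -205.9] [25.6 36.1] 15.68 96.52031559140028
side saddle [337, 307, 22, 19, 304] [510.  -80.3] [39.3 40.9] 81.24 42.070924755971646
side saddle [392, 345, 24, 16, 133] [ 532.  -204.6] [19.3 44.2] 21.81 39.86742966092447
side saddle [412, 362, 15, 12, 84] [ 529.9 -244.9] [ 9.5 30.3] 0.95 40.06847641679673
orange u,v [289.17142857 203.34285714] 35 [[555.8, 201.5, 113.5], [570.6, 208.4, 116.1], [590.6, 226.8, 119.4]]
base rect@8 [ 535.7 -205.6] [ 71.4 316.7] 11.82
```

View pics/crop_top.png

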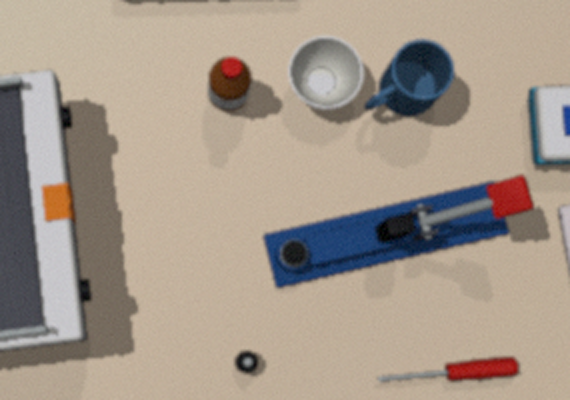

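The crop shows the saddle at crop (294,254), the lug at (395,229), the pad at (508,196) and the griddle's orange mark at (58,202). Averaging the two views gives:
- **Jack lug:** about (538.5, -204), jack yaw 1.774
- **Lift pad:** about (573.4, 235.2), griddle yaw about 1.667

Next I move above the lug.

>>> step_arm(series=[22,-47.5,0,-0.065,0,22,-47.5,0,-0.065,0,22,-47.5,0,-0.065,0,22,-47.5,0,-0.065,0,22,-47.5,0,-0.065,0,22,-47.5,0,-0.065,0,22,-47.5,0,-0.065,0,22,-47.5,0,-0.065,0,22,-47.5,0,-0.065,0,22,-47.5,0,-0.065,0,22,-47.5,0,-0.065,0,22,-47.5,0,-0.065,0,22,-47.5,0,-0.065,0,22,-47.5,0,-0.065,0,22,-47.5,0,-0.068,0,0,0,0,0,0,0,0,0,0,0], squeeze=30)

```text
clock: 2.22
eef_pos: [538.7, -203.3, 230.0]
eef_rot: [-3.141, -0.001, 1.774]
wrist_force: [0.3, 0.0, 0.0]
finger_gap: 94.2
finger_force: 0.0
```

>>> step_arm(series=[0,-0.5,-40,0,0,0,0,-40,0,0,0,0,-30,0,0,0,0,-24,0,0,0,0,-20,0,0,0,0,0,0,0])

```text
clock: 2.98
eef_pos: [538.3, -202.9, 75.7]
eef_rot: [-3.14, -0.001, 1.775]
wrist_force: [-0.2, 0.5, 0.1]
finger_gap: 93.9
finger_force: 0.0
```

```bash
python3 - <<'E'
from h import *
im,d,i=grab("side"); cv2.imwrite("pics/side1.png",im)
E
```

```text
(no output)
```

View pics/side1.png

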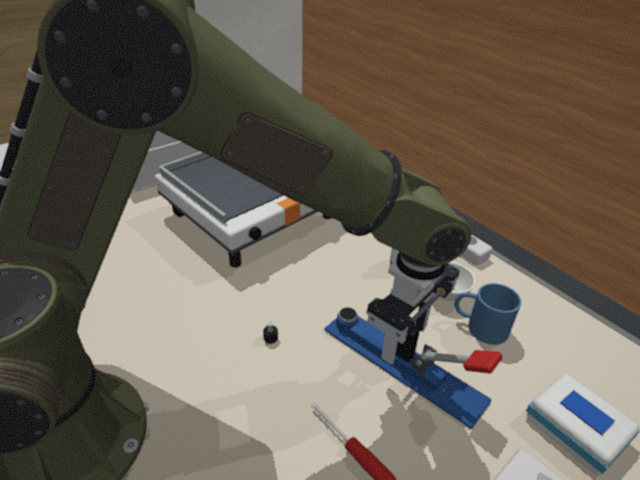

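The fingers straddle the lug at about (408,345) and the jack has not moved. I close the fingers.

>>> step_arm(series=[0,0,0,0,0.4,0,0,0,0,0.7,0,0,0,0,1,0,0,0,0,1,0,0,0,0,1,0,0,0,0,1,0,0,0,0,1,0,0,0,0,1])

```text
clock: 4.03
eef_pos: [538.9, -204.3, 76.4]
eef_rot: [-3.141, -0.0, 1.774]
wrist_force: [-0.6, 0.1, -0.1]
finger_gap: 23.8
finger_force: 30.0
```

```bash
cat > sad.py <<'E'
from h import *
for n in("top","side"):
    im,d,i=grab(n); P=cloud(i,d); X,Y,Z=P[...,0],P[...,1],P[...,2]
    st=manip.read_state(); a=st["eef_rot"][2]; t=st["eef_pos"][:2]; c0=t+130*np.array([np.cos(a),np.sin(a)])
    sel=(Z>32)&(Z<50)&(np.hypot(X-c0[0],Y-c0[1])<35)
    for m,s,_ in comps(sel,40):
        r=cv2.minAreaRect(P[m][:,:2].astype(np.float32));print(n,"saddle",np.round(r[0],1),np.round(r[1],1),"expected from tcp",np.round(c0,1))
    for m,s,_ in comps(mask(im,"blue")&(X>450)&(X<620)&(Z<40),200):
        c=np.argwhere(m)[:,::-1]; w=np.array([onplane(i,u,v,8)[:2] for u,v in c],np.float32); r=cv2.minAreaRect(w); print(n,"base",np.round(r[0],1),np.round(r[1],1),round(r[2],2))
    m=mask(im,"red")&(Z>50)&(X>450)&(X<650)&(Y<-0)
    if m.any(): print(n,"redpad",np.round(np.median(P[m],0),1))
    cv2.imwrite(f"pics/last_{n}.png",im)
print(manip.read_state()["clock"])
E
python3 sad.py
```

```text
top saddle [516.1 -75.1] [36.5 38.9] expected from tcp [512.7 -76.9]
top base [ 523.7 -123.4] [ 67.5 152. ] 11.4
top redpad [ 562.5 -342.4  131.8]
side saddle [509.6 -80.4] [37.9 41. ] expected from tcp [512.7 -76.9]
side base [ 536.7 -206.7] [ 70.9 314.1] 11.69
side redpad [ 559.9 -337.4  129.1]
4.125
```

>>> step_arm(series=[2,9,0,0,1,4.5,19,0,-0.01,1,4.5,19,0,-0.01,1,4.5,19,0,-0.01,1,4.5,19,0,-0.01,1,4.5,19,0,-0.01,1,4.5,19,0,-0.01,1,4.5,19,0,-0.01,1,4.5,19,0,-0.01,1,4.5,19,0,-0.01,1,4.5,19,0,-0.01,1,4.5,19,0,-0.01,1,3,13,0,-0.007,1,0,0,0,0,1,0,0,0,0,1], squeeze=40)

```text
clock: 6.0
eef_pos: [593.4, 26.8, 76.4]
eef_rot: [3.141, -0.0, 1.657]
wrist_force: [0.3, 2.9, -2.2]
finger_gap: 24.0
finger_force: 40.0
```

```bash
python3 sad.py; python3 - <<'E'
from h import *
for n in("top","side"):
    im,d,i=grab(n); P=cloud(i,d); X,Y,Z=P[...,0],P[...,1],P[...,2]
    m=mask(im,"orange")&(X>500)&(X<650)&(Y>150)&(Z>80)&(Z<150)
    if m.any(): print(n,m.sum(),"orange",np.round(np.percentile(P[m],[2,50,98],axis=0),1).tolist())
a=cv2.imread("pics/last_top.png"); b=cv2.imread("pics/last_side.png")
cv2.imwrite("pics/pair1.png",np.hstack([cv2.resize(a[130:330,200:460],(390,300)),cv2.resize(b[150:380,170:470],(391,300))]))
E
```

```text
top saddle [583.8 159.2] [41.5 36.9] expected from tcp [582.2 156.2]
top base [584.5 139.9] [67.  89.3] 4.51
top base [592.4 -95.3] [41.6 66.7] 5.19
top redpad [ 606.2 -102.5  125.3]
side saddle [579.5 153.4] [38.  39.6] expected from tcp [582.3 156.1]
side base [590.6  27.4] [ 71.4 321.1] 5.01
side redpad [ 602.5 -119.7  133.2]
6.1
top 188 orange [[558.8, 203.7, 103.6], [577.5, 217.8, 113.9], [595.3, 232.9, 118.7]]
side 13 orange [[557.2, 199.2, 112.9], [573.8, 204.5, 114.9], [592.2, 213.6, 117.7]]
```

View pics/pair1.png

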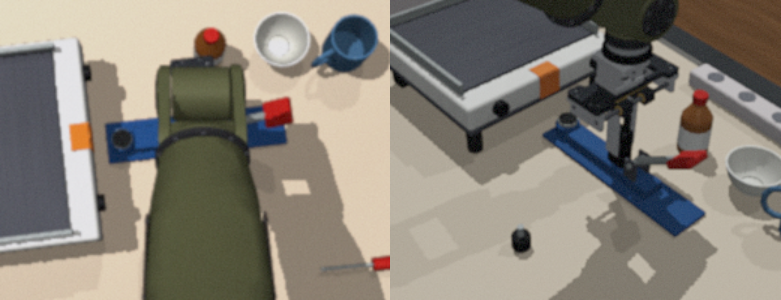

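The pair shows the jack lined up with the orange mark and held flat, with the spare foot clear. Saddle to lift pad is about (-8, 78), so I slide in.

>>> step_arm(series=[-1,8,0,0,1,-1,13,0,0,1,-1,13,0,0,1,-2,14,0,0.005,1,-1,13,0,0.005,1,-1,10,0,0,1,-1,7,0,0,1,0,0,0,0,1,0,0,0,0,1])

```text
clock: 7.32
eef_pos: [585.4, 104.9, 76.4]
eef_rot: [-3.141, -0.0, 1.667]
wrist_force: [-0.8, 2.4, -3.7]
finger_gap: 24.0
finger_force: 40.0
```

```bash
python3 sad.py
```

```text
top base [584.3  -8.5] [40.8 84. ] 5.3
top redpad [599.6 -24.9 125.2]
side saddle [570.5 220.5] [18.2 42.8] expected from tcp [573.  234.1]
side base [582.4 102.6] [ 70.5 316.3] 5.5
side redpad [595.9 -44.4 133.8]
7.425
```

The saddle is within about 2 mm of the pad. I release and retreat upward.

>>> step_arm(series=[0,0,0,0,0.75,0,0,0,0,0.5,0,0,0,0,0.4,0,0,0,0,0.4,0,0,0,0,0.4,0,0,20,0,0.4,0,0,40,0,0.4,0,-10,40,0,0.6,0,-20,20,0,1,2,-30,0,0,1,2,-30,0,0,1,4,-20,0,0,1,4,-19,0,0,1,0,0,0,0,1,0,0,0,0,1], squeeze=40)

```text
clock: 9.3
eef_pos: [597.5, -23.7, 196.3]
eef_rot: [-3.141, -0.0, 1.667]
wrist_force: [0.2, 0.1, 1.0]
finger_gap: 0.0
finger_force: 0.0
```

```bash
python3 sad.py; python3 - <<'E'
import cv2,numpy as np
a=cv2.imread("pics/last_top.png"); b=cv2.imread("pics/last_side.png")
cv2.imwrite("pics/pair2.png",np.hstack([cv2.resize(a[130:330,200:460],(390,300)),cv2.resize(b[150:380,170:470],(391,300))]))
E
```

```text
top base [584.6 121.9] [ 67.7 175.7] 4.81
side saddle [573.1 100.1] [ 5.2 34.7] expected from tcp [584.9 105.9]
side base [582.3 102.3] [ 70.2 316.6] 5.5
side redpad [590.4 -40.6 132.9]
9.4
```

View pics/pair2.png

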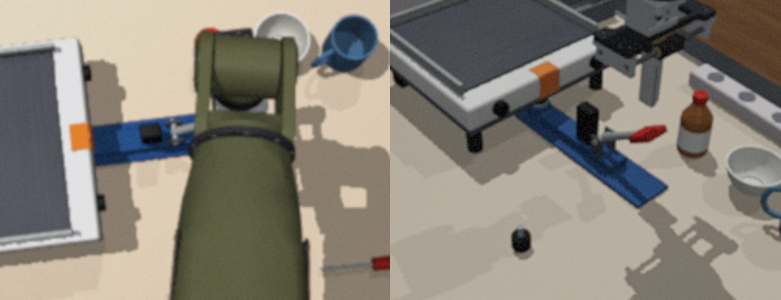

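The jack is flat and free, and the shut fingers are above the red pad. I press along the pad's arc.

>>> step_arm(series=[0,0,-20,0,1,0,0,-15,0,1,0,0,-6,0,1,0,0,-6,0,1,0.3,-3,-4.6,0,1,0.3,-3,-4.6,0,1,0.3,-2.8,-4.8,0,1,0.2,-2.7,-4.9,0,1,0.2,-2.3,-5.1,0,1,0.2,-2.2,-5.2,0,1,0,0,0,0,1])

```text
clock: 10.78
eef_pos: [599.2, -40.0, 120.6]
eef_rot: [3.141, -0.001, 1.667]
wrist_force: [-2.4, 5.0, 9.7]
finger_gap: 0.8
finger_force: 5.2
```

>>> step_arm(series=[0.2,-1.7,-5.3,0,1,0.2,-1.7,-5.4,0,1,0.1,-1.2,-5.4,0,1,0.1,-1,-5.5,0,1,0,-0.7,-5.6,0,1,0,-0.4,-5.6,0,1,0,0,-2,0,1,0,0,0,0,1,0,0,0,0,1])

```text
clock: 11.9
eef_pos: [599.9, -46.9, 86.9]
eef_rot: [3.14, 0.0, 1.667]
wrist_force: [-6.2, 3.8, 16.8]
finger_gap: 0.3
finger_force: 8.3
```

```bash
cat > chk.py <<'E'
from h import *
for n in("top","side"):
    im,d,i=grab(n); P=cloud(i,d); X,Y,Z=P[...,0],P[...,1],P[...,2]
    m=mask(im,"orange")&(X>500)&(X<650)&(Y>150)&(Z>60)&(Z<180)
    print(n,m.sum(),"orange",np.round(np.percentile(P[m],[2,50,98],axis=0),1).tolist(), np.round(np.mean(np.argwhere(m),0)[::-1],1))
    m=mask(im,"red")&(X>550)&(X<650)&(Y<0)&(Y>-120)&(Z>30)
    if m.any(): print(n,"redpad",np.round(np.median(P[m],0),1))
    m=mask(im,"blue")&(X>450)&(X<640)&(Z<40)
    w=np.array([onplane(i,u,v,8)[:2] for v,u in np.argwhere(m)],np.float32); r=cv2.minAreaRect(w); print(n,"base",np.round(r[0],1),np.round(r[1],1),round(r[2],2))
    cv2.imwrite(f"pics/last_{n}.png",im)
s=manip.read_state(); print(s["clock"],s["eef_pos"],s["wrist_force"],s["finger_force"])
a=cv2.imread("pics/last_top.png"); b=cv2.imread("pics/last_side.png")
cv2.imwrite("pics/pair3.png",np.hstack([cv2.resize(a[130:330,200:460],(390,300)),cv2.resize(b[150:380,170:470],(391,300))]))
E
python3 chk.py
```

```text
top 192 orange [[558.1, 208.9, 126.8], [576.5, 222.6, 133.3], [594.7, 238.8, 138.0]] [250.6 219.5]
top base [542.5 245.6] [ 151.2 1321. ] 2.63
side 27 orange [[553.9, 204.4, 131.6], [569.5, 210.8, 135.4], [589.3, 229.7, 138.1]] [287.7 196.2]
side redpad [587.4 -58.2  63.1]
side base [ 601.3 -127.5] [ 73.8 808. ] 4.77
12.0 [599.88232152 -46.89197962  86.84230256] [-5.09088085  4.31546712 16.3009174 ] 8.318649174179882
```

View pics/pair3.png

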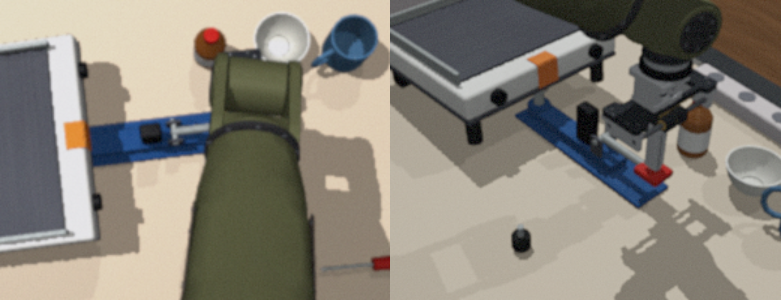

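The griddle is raised about 19 mm at the front (orange mark z 114→134), the handle is level and the saddle is under the pad. I let the handle back up.

>>> step_arm(series=[0,0.4,7,0,1,0,0.7,5.6,0,1,-0.1,1,5.5,0,1,-0.1,1.2,5.4,0,1,-0.2,1.7,5.4,0,1,-0.2,1.7,5.3,0,1,-0.2,2.2,5.2,0,1,-0.2,2.3,5.1,0,1,-0.2,2.7,4.9,0,1,-0.3,2.8,4.8,0,1,-0.3,3,4.6,0,1,-0.3,3,4.6,0,1,0,0,6,0,1,0,0,8,0,1,0,0,8,0,1,0,0,0,0,1,0,0,0,0,1,0,0,0,0,1])

```text
clock: 14.25
eef_pos: [597.4, -24.3, 170.5]
eef_rot: [-3.141, -0.0, 1.667]
wrist_force: [0.6, -0.7, -0.4]
finger_gap: 0.6
finger_force: 0.0
```

```bash
sed -i 's/(X>450)&(X<640)&(Z<40)/(X>520)\&(X<640)\&(Y>-100)\&(Y<220)\&(Z>3)\&(Z<30)/; s/pair3/pair4/' chk.py; python3 chk.py
```

```text
top 189 orange [[558.6, 203.8, 106.3], [577.6, 217.7, 113.7], [595.1, 232.5, 118.9]] [253.8 220.6]
top base [585.1 118.5] [ 67.9 182.9] 5.52
side 22 orange [[556.9, 201.4, 113.3], [571.3, 208.9, 115.8], [589.6, 225.8, 117.3]] [289.  203.6]
side redpad [591.2 -42.6 133. ]
side base [583.1  92.9] [ 70.3 297.2] 5.69
14.35 [597.42186903 -24.27088554 170.60982707] [ 0.22594607  0.2474852  -0.28516777] 0.0
```

View pics/pair4.png

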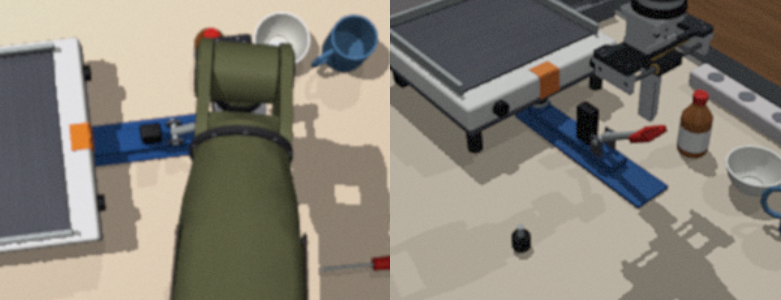

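The griddle is set down (orange mark back to z 114), the handle is up and the jack has not shifted. Second press.

>>> step_arm(series=[0,0,-9,0,1,0,0,-6,0,1,0,0,-6,0,1,0.3,-3,-4.6,0,1,0.3,-3,-4.6,0,1,0.3,-2.8,-4.8,0,1,0.2,-2.7,-4.9,0,1,0.2,-2.3,-5.1,0,1,0.2,-2.2,-5.2,0,1,0.2,-1.7,-5.3,0,1,0.2,-1.7,-5.4,0,1,0.1,-1.2,-5.4,0,1,0.1,-1,-5.5,0,1,0,-0.7,-5.6,0,1,0,-0.4,-5.6,0,1,0,0,-2.5,0,1,0,0,0,0,1,0,0,0,0,1,0,0,0,0,1,0,0,0,0,1])

```text
clock: 16.85
eef_pos: [599.9, -47.0, 86.8]
eef_rot: [3.14, 0.0, 1.667]
wrist_force: [-6.9, 2.9, 17.9]
finger_gap: 0.4
finger_force: 8.6
```

```bash
sed -i 's/pair4/pair5/' chk.py; python3 chk.py
```

```text
top 190 orange [[558.5, 208.8, 125.8], [575.5, 222.6, 133.5], [594.5, 237.9, 138.2]] [250.6 219.5]
top base [586.2 107.3] [ 68.3 214. ] 5.31
side 26 orange [[555.9, 204.6, 132.8], [569.6, 209.5, 135.4], [590.5, 230.4, 138.5]] [287.8 196.5]
side redpad [588.1 -58.4  62.9]
side base [583.   93.7] [ 70.  298.8] 5.48
16.95 [599.88737359 -47.00837661  86.82032541] [-7.15049245  3.53567896 16.2175643 ] 8.57973192119971
```

View pics/pair5.png

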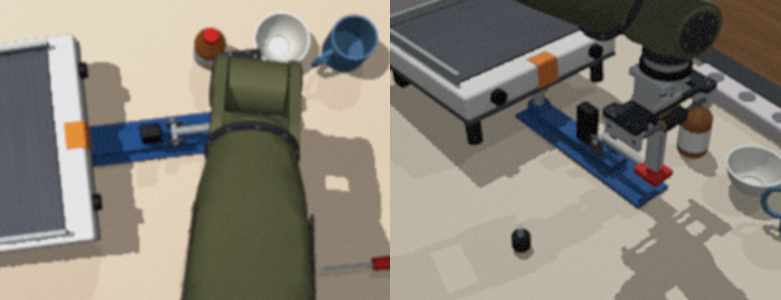

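The griddle is up again, held by the jack, with the handle pressed level at about 16 N and nothing else touched. I hand the job in.

```bash
python3 -c "
from cell import manip
print(manip.sign_off())"
```

```text
the job is handed in; nothing more can be done
None
```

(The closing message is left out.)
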